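# Close the drill jig over an awl-handle blank and hold it down

### The job

Lay the wooden awl-handle blank flat in the channel of the drill jig with its brass ferrule at the end stop, and let go of it. Then take the jig cover by its knob, set it between the jig's two cheeks with its drill bushing towards the blank, slide it along as needed until it drops over the hidden locating pin, and press it fully down against the springs. Finish with the gripper still holding the cover pressed down, ready for drilling, and leave the other things on the bench alone.

Things in the scene. Friction and masses are not known exactly. Their poses are not given: they have to be found in the camera images.
- jig: Aluminium drill jig fixed to the bench: base plate 180 x 104 x 12 mm. Origin under the base (bench height) on its centre line, right below the face of the channel's end stop; z up, x along the channel from the end stop to the open end. Base spans x -65 to +115, y -52 to +52 mm. All jig points have these axes. At x < 30 mm the cover goes on, at x > 0 the blank.
- channel (a point): Channel for the blank, this point on its floor (12 mm above the bench) at the face of the end stop. It runs 109 mm to jig +x, between two dark guides 5 mm high and 5 mm thick that stand 23 mm apart. The end stop is a small dark block, 24 mm wide and 12 mm high, on the -x side of this point.
- cheeks (a point): Point on the jig's centre line, 40 mm above the bench, midway between two upright cheeks: 6 mm thick, 84 mm long in x, 88 mm apart inside, tops 54 mm above the bench. The 84 mm wide cover fits between them, resting on two sprung steel strips (74 mm long, tops at this point's height; centre lines 32.5 mm to either side of the middle). Fixed stops beside them end 5 mm lower.
- pin_middle (a point): Middle setting of the locating pin, at the height of its top (48 mm above the bench). The pin, 10 mm round steel with tapered top, stands up to 7 mm from here along jig x, differently each time (not reported), on the centre line; the cover hides it. A cover not yet over the pin rides on its top; once its hole is over the pin it drops 8 mm on to the sprung strips.
- bed (a joint): Sprung strips of the jig, m: 0 up, 0.005 fully down, level with the fixed stops. About 6 N starts them moving, 12 N brings them fully down (the cover's own weight, 2.4 to 4.8 N, included).
- cover_knob (a point): Jig cover: loose plate 80 (x) x 84 (y) x 18 mm; black block knob on top, 28 (x) x 18 (y) x 32 mm, gripped across y. This point: knob centre, 34 mm above the plate's underside. z up, x towards the small round steel drill bushing (14 mm, at x +27). Blind pin hole in the underside: x -25 mm, 13 mm long (x), 16 wide, 15.5 deep. On the jig cover x points as jig x. 0.25 to 0.49 kg; lies flat on the bench.
- blank_center (a point): Awl-handle blank: loose light-wood bar 18 x 18 mm, 111 mm long with a round brass ferrule (17 mm wide, 23 mm long) on one end; lies flat on the bench. This point is on its axis, 9 mm above its underside, 56 mm from the ferrule's end face; x runs from the ferrule to the butt (at x +55 mm), z up. In the jig, blank x points as jig x.
- blank_ferrule (a point): Centre of the end face of the blank's brass ferrule.
- creaser: Fixed machine, an obstacle behind the work: dark iron box 130 x 190 mm on plan, 240 mm high, with a crank on its right side. Origin under about its middle; its front face is 70 mm nearer to the robot. Swing the arm past in front of it or well above it.
- tack_box: Bystander: rusty box 69 x 69 x 60 mm, origin under its centre.
- tin_red: Bystander: flat tin 63 x 69 x 19 mm, origin under its centre.
- cork: Bystander: block 38 x 76 x 40 mm, origin under its centre.

How it is judged:
On the way, in this order (a step that is already met when the one before it is completed fails the run):
1. the blank lies flat in the channel, ferrule at the end stop, and is let go (x of blank_center in the frame of jig between 0.05 and 0.064 m and y of blank_center in the frame of jig between -0.005 and 0.005 m and z of blank_center in the frame of jig between 0.016 and 0.0245 m and x of blank_ferrule in the frame of jig below 0.008 m and angle between the x axis of blank_center and the x axis of jig, either way round below 0.12 rad and contact force between the fingers and blank below 0.1 N), for 0.2 s.
2. the cover has dropped over the pin, square between the cheeks (x of cover_knob in the frame of jig between -0.021 and 0.001 m and y of cover_knob in the frame of jig between -0.006 and 0.006 m and z of cover_knob in the frame of jig below 0.0765 m and angle between the x axis of cover_knob and the x axis of jig, either way round below 0.12 rad and angle between cover_knob's own z axis and vertical below 0.06 rad), for 0.1 s.
At the end, for the whole second after the job is handed in: Blank flat in the channel (5 mm of centre line, 7 degrees), ferrule within 8 mm of the end stop; cover over the pin, square (7 degrees) and level (3.4 degrees), bushing towards the blank; sprung strips down at least 4 of 5 mm; fingers still hold the cover with over 3 N, not the blank (all of step 1 and x of cover_knob in the frame of jig between -0.021 and 0.001 m and y of cover_knob in the frame of jig between -0.006 and 0.006 m and z of cover_knob in the frame of jig below 0.0725 m and angle between the x axis of cover_knob and the x axis of jig, either way round below 0.12 rad and angle between cover_knob's own z axis and vertical below 0.06 rad and value of joint bed above 0.004 m and contact force between the fingers and cover above 3 N); the arm keeps its last pose, push and grip.
It fails at once if a bystander is moved more than 30 mm (distance of any of tack_box, tin_red, cork from where it was at the start of the episode above 0.03 m).
It also fails if it takes over 69 s, if anything falls off the work surface, if the arm or the gripper's body presses on something with over 40 N, if the wrist force passes 120 N, or if a joint passes its speed limit or range.

### The arm

A 6-joint arm with a two-finger parallel gripper is mounted at the origin on a cart in front of the work surface, level with it; the furniture and walls round the work are solid. World frame = base frame: x ahead of the robot, y to its left, z up, the work surface at z = 0. Lengths are in m, angles in rad, forces in N, time in s.
With the tool pointing down it reaches from about 0.425 to 0.95 m from the base axis. Payload 14.7 kg.
Tool frame: the origin (TCP) lies midway between the tips of the shut fingers; the grasp point (between the pads) lies 19 mm behind it (grip_depth is the distance from the TCP to the grasp point, in m); z points along the fingers, y is the direction in which the jaws open and shut (so a half turn about z gives the same grasp; the last joint's range is limited). The gripper opens to 85 mm and grips with 20 to 120 N. Pads are 22 mm wide; open, the fingers measure 114 mm over their backs; the gripper's body (76 mm by 85 mm) begins 54 mm behind the grasp point. The pads swing forward as they close: fully open they stand 13 mm farther back than shut.
Start: joints at [-0.047, 0.48, 1.596, -0, 1.065, -0.047], TCP at [0.65, 0, 0.231] pointing down, gripper open.
Joint ranges: [-2.75, 2.75], [-0.82, 2.05], [0.23, 2.67], [-1.56, 4.7], [0.09, 2.69], [-2.92, 2.92]. Speed limits (rad/s): [1.89, 1.89, 2.39, 3.01, 3.01, 3.01].

### API

Orientations are given as a rotation vector (axis times angle).
In Python, from workcell import * gives the robot as it stands. The module is installed in compiled form; this text tells all that it offers.
- The arm moves only by the shell command python3 -m creep 'ROWS' [FORCE]. ROWS is JSON, a list of rows, each an object of numbers: "dx", "dy", "dz": the shift along the tool's x, y, z in mm; "wx", "wy", "wz": the turn, a rotation vector about the tool's x, y, z in rad; "fingers": the finger opening in mm, from 0 to 85.4. In form: [{"dx": .., "dy": .., "dz": .., "wx": .., "wy": .., "wz": .., "fingers": ..}, ...]. A call has 1 to 8 rows; each row is the pose to reach, as a shift and turn from the pose commanded when the call began, along the tool's axes at that moment; what a row does not reach only later rows make up. A row lasts 1/12 s, in which the tool goes at most 41.7 mm and 7.16 degrees, less where a joint would pass 70% of its speed; a pose out of reach is approached as far as the arm can. A call with a gripper value outside its range is refused whole. The fingers move at their own pace and stop on an object; FORCE is the grip in N (left out, the last holds). Time passes only in rows, so rows that repeat a pose let the fingers close. It gives the time, the measured TCP pose, the force and the opening at its end, in the units of the state.
- get_obs(): the state, without advancing time (a new reading comes with each control period).
- grab_frame(name): name is "scene" or "side" or "wrist"; returns (picture, depth): 400x640x3 uint8, blue, green, red; 400x640 float32, m along the optical axis (not along the pixel's ray), 0 where there is no reading.
- camera_info(name): a dict with "K" (3x3 intrinsics, pixels), "view" (4x4, takes a point from world to camera coordinates); the wrist camera has in their place "tool_from_camera" (4x4, takes a point from camera to tool coordinates, whose origin is the TCP and whose axes are the flange's). Camera axes: x right, y up, looking along -z (the intrinsics and any distortion apply to the point x, -y, -z); pixel columns grow to the right and rows downward; lengths in m; the calibration is good to about 2 mm. A picture is of the moment at which its call begins: read the wrist's pose just before it. camera_info takes no time and is no camera call.
- job_done(): hands the job in, once; it reports no verdict.
The state is a dict: "t": time; "qpos": joint angles; "qvel": joint speeds; "joint_torque": joint torques, N m; "tool_pos": TCP position; "orientation": TCP orientation; "force": force on the tool from outside, world axes, zero at the start; "ft_torque": the same for the moment, N m; "gripper_width": finger opening in m.
Only numpy, scipy, OpenCV 4.12 (cv2) and the standard library are available. Lean on these libraries where they do the work, as an engineer would, in place of code of your own. Each camera call takes 0.05 s, during which the arm holds its last target. There are 200 camera calls.

## Working session

There is one attempt and no reset: what is moved stays moved. The work goes in short steps, Python scripts to look and compute and a shell command to move; the robot and the scene stay as the last step left them, time stands still between calls to the robot, and variables do not carry over. Pictures are saved under pics/ and viewed, about 8 in all and at most 12, crops included, and the job is handed in when it is done.

```bash
mkdir -p pics; python3 - <<'E'
from workcell import *
import cv2,numpy as np
o=get_obs();print(o)
for n in("scene","side","wrist"):
    im,d=grab_frame(n);np.savez(f"{n}0.npz",im=im,d=d);cv2.imwrite(f"pics/{n}0.png",im)
    c=camera_info(n);print(n,{k:np.round(v,4).tolist() if not isinstance(v,str) else v for k,v in c.items()})
E
```

```text
{'t': 0.0, 'qpos': array([-4.65867619e-02,  4.80836709e-01,  1.59687966e+00, -2.87560205e-06,
        1.06507987e+00, -4.65838226e-02]), 'qvel': array([ 8.13778891e-04, -1.10462167e-03,  1.56702094e-03,  5.05488548e-04,
        7.46705550e-05,  2.14601870e-04]), 'joint_torque': array([ 2.41355090e-03, -9.50650907e+01, -4.30184269e+01, -5.27583288e-04,
        1.24796593e-02,  1.26860105e-04]), 'tool_pos': array([6.49589559e-01, 4.77879443e-05, 2.30667064e-01]), 'orientation': array([-2.22081503e+00, -2.22081160e+00,  1.27570613e-03]), 'force': array([-0.0990029 , -0.0581411 ,  0.03859375]), 'ft_torque': array([-0.02387788, -0.0273847 , -0.01976744]), 'gripper_width': 0.08517122638229607}
scene {'K': [[486.3785, 0.0, 318.6945], [0.0, 486.3785, 204.3334], [0.0, 0.0, 1.0]], 'view': [[0.5191, -0.8543, -0.0281, -0.258], [0.4171, 0.2245, 0.8807, -0.2462], [-0.7461, -0.4688, 0.4728, -0.8985], [0.0, 0.0, 0.0, 1.0]]}
side {'K': [[450.0529, 0.0, 321.8447], [0.0, 450.0529, 183.6692], [0.0, 0.0, 1.0]], 'view': [[0.9569, -0.2905, 0.0059, -0.491], [0.1528, 0.5205, 0.8401, -0.1311], [-0.2471, -0.803, 0.5424, -1.065], [0.0, 0.0, 0.0, 1.0]]}
wrist {'K': [[339.2927, 0.0, 320.0833], [0.0, 339.2927, 199.2132], [0.0, 0.0, 1.0]], 'tool_from_camera': [[0.0001, 0.9599, 0.2802, 0.0709], [1.0, 0.0004, -0.0015, -0.0005], [-0.0015, 0.2802, -0.9599, -0.1418], [0.0, 0.0, 0.0, 1.0]]}
```

View pics/scene0.png

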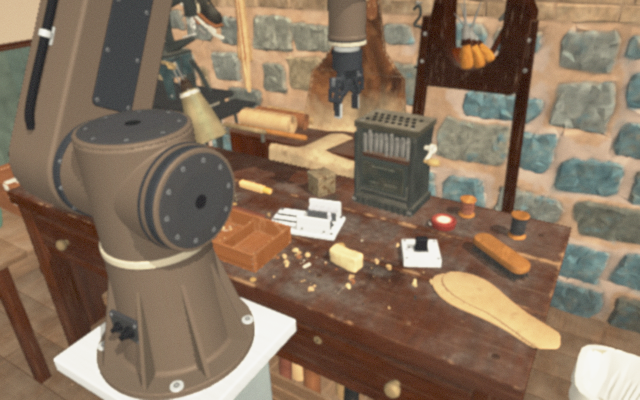

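View pics/side0.png

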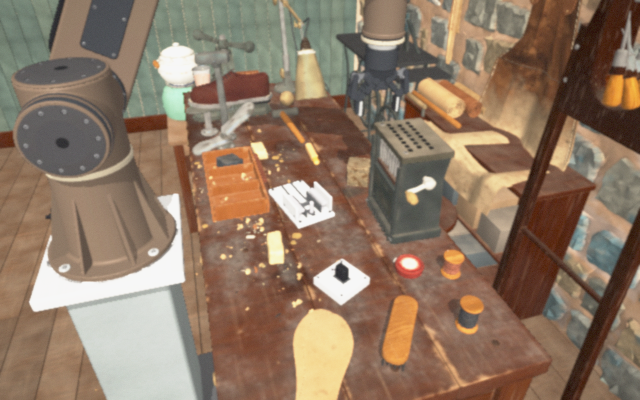

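The cover is at scene (421,250) / side (341,280). The jig is at scene (312,217) / side (302,203), and the cork at scene (346,257). The blank may be the pale piece near scene (255,187) / side (300,137).

```bash
cat > h.py <<'E'
from workcell import *
import cv2,numpy as np
from scipy.spatial.transform import Rotation as R
def shot(n,tag):
    o=get_obs();im,d=grab_frame(n);cv2.imwrite(f"pics/{tag}.png",im)
    np.savez(f"{tag}.npz",im=im,d=d,T=cam(n,o));return im,d,cam(n,o)
def cam(n,o=None):   # world_from_camera
    c=camera_info(n)
    if n!="wrist":return np.linalg.inv(c["view"])
    T=np.eye(4);T[:3,:3]=R.from_rotvec(o["orientation"]).as_matrix();T[:3,3]=o["tool_pos"]
    return T@c["tool_from_camera"]
def cloud(n,d,T):   # world xyz for each pixel
    K=camera_info(n)["K"];v,u=np.mgrid[:400,:640]
    P=np.stack([(u-K[0,2])/K[0,0]*d,-(v-K[1,2])/K[1,1]*d,-d],-1)
    return P@T[:3,:3].T+T[:3,3]
def plane(n,T,uv,z):  # ray onto z plane
    K=camera_info(n)["K"];uv=np.atleast_2d(uv).astype(float)
    r=np.stack([(uv[:,0]-K[0,2])/K[0,0],-(uv[:,1]-K[1,2])/K[1,1],-np.ones(len(uv))],-1)@T[:3,:3].T
    return T[:3,3]+r*((z-T[2,3])/r[:,2])[:,None]
def pix(n,T,P):
    K=camera_info(n)["K"];p=(np.atleast_2d(P)-T[:3,3])@T[:3,:3]
    return np.stack([K[0,0]*p[:,0]/-p[:,2]+K[0,2],K[1,1]*-p[:,1]/-p[:,2]+K[1,2]],-1)
E
python3 - <<'E'
from h import *
for n,pts in (("scene",[(255,187),(421,255),(312,225),(346,257),(322,180)]),("side",[(300,137),(258,150),(341,285),(302,203),(275,245),(312,155)])):
    z=np.load(n+"0.npz");T=cam(n);C=cloud(n,z["d"],T)
    for u,v in pts:print(n,u,v,C[v,u].round(3))
sc=np.load("scene0.npz")["im"][165:285,230:450];cv2.imwrite("pics/crop0.png",np.vstack([cv2.resize(sc,None,fx=2.9,fy=2.9,interpolation=2)[:340,:640],cv2.resize(np.load("wrist0.npz")["im"],(400,250)).copy()if 0 else cv2.copyMakeBorder(cv2.resize(np.load("wrist0.npz")["im"],(416,260)),0,0,0,224-0,0)[:,:640]]))
E
```

```text
scene 255 187 [0.546 0.246 0.015]
scene 421 255 [ 0.446 -0.298  0.016]
scene 312 225 [ 0.415 -0.032  0.034]
scene 346 257 [ 0.339 -0.167  0.031]
scene 322 180 [0.616 0.06  0.05 ]
side 300 137 [0.548 0.362 0.015]
side 258 150 [0.396 0.291 0.027]
side 341 285 [ 0.46  -0.31   0.018]
side 302 203 [ 0.454 -0.019  0.027]
side 275 245 [ 0.353 -0.167  0.033]
side 312 155 [0.551 0.23  0.017]Traceback (most recent call last):
  File "<stdin>", line 5, in <module>
    return _nx.concatenate(arrs, 0, dtype=dtype, casting=casting)
           ~~~~~~~~~~~~~~~^^^^^^^^^^^^^^^^^^^^^^^^^^^^^^^^^^^^^^^
ValueError: all the input array dimensions except for the concatenation axis must match exactly, but along dimension 1, the array at index 0 has size 638 and the array at index 1 has size 640
```

```bash
python3 - <<'E'
from h import *
a=cv2.resize(np.load("scene0.npz")["im"][168:275,232:446],(642,321),interpolation=2)
b=cv2.resize(np.load("side0.npz")["im"][100:230,190:350],(344,279),interpolation=2)
w=cv2.resize(np.load("wrist0.npz")["im"],(446,279))
cv2.imwrite("pics/crop0.png",np.vstack([cv2.copyMakeBorder(a,0,0,0,790-642,0),np.hstack([b,w])]))
E
```

```text
(no output)
```

View pics/crop0.png

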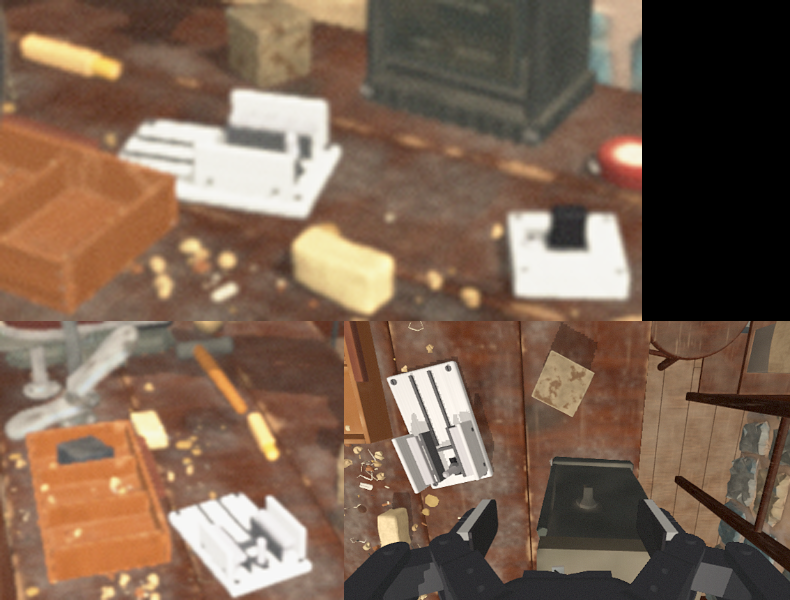

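Wrist picture: the jig is at crop (440,425), its open end up and slightly left (world +y). The blank's brass ferrule is at its near (-y) end in the side view, so it already points roughly along jig x. The cover's bushing is on its +y side too.

```bash
python3 - <<'E'
from h import *
z=np.load("wrist0.npz");im,d=z["im"],z["d"]
o=get_obs();T=cam("wrist",o);C=cloud("wrist",d,T)
m=((C[...,2]>.047)&(C[...,2]<.062)&(C[...,0]<.56)).astype(np.uint8)
n,l,s,c=cv2.connectedComponentsWithStats(m)
for i in range(1,n):
    if s[i,4]>60:
        P=C[l==i];r=cv2.minAreaRect((P[:,:2]*1000).astype(np.float32));print("tops",s[i],P[:,2].mean().round(4),r)
hsv=cv2.cvtColor(im,cv2.COLOR_BGR2HSV)
w=((hsv[...,1]<50)&(hsv[...,2]>170)&(C[...,2]<.03)&(C[...,2]>.005)&(C[...,0]<.6)).astype(np.uint8)
n,l,s,c=cv2.connectedComponentsWithStats(cv2.morphologyEx(w,cv2.MORPH_CLOSE,np.ones((9,9))))
i=1+np.argmax(s[1:,4]);v,u=np.nonzero((l==i)&(w>0))
P=plane("wrist",T,np.stack([u,v],1),.012);r=cv2.minAreaRect((P[:,:2]*1000).astype(np.float32));print(r,cv2.boxPoints(r),P[:,2].mean(), np.median(C[v,u,2]))
x=cv2.resize(im[20:260,50:240],None,fx=3,fy=3,interpolation=2)[:600];cv2.imwrite("pics/jig0.png",x)
# blank & cover
for n in("scene","side"):
    z=np.load(n+"0.npz");T=cam(n);C=cloud(n,z["d"],T);h=cv2.cvtColor(z["im"],cv2.COLOR_BGR2HSV)
    a=(abs(C[...,0]-.55)<.05)&(C[...,1]>.17)&(C[...,1]<.45)&(C[...,2]>.008)&(C[...,2]<.04)&(h[...,1]>80)&(h[...,2]>150)
    P=C[a];print(n,"blank",len(P),P.min(0).round(3),P.max(0).round(3),P.mean(0).round(3))
    b=(abs(C[...,0]-.45)<.08)&(abs(C[...,1]+.3)<.08)&(C[...,2]>.035)&(C[...,2]<.06)
    P=C[b];print("knob",len(P),np.median(P,0).round(3))
    b=(abs(C[...,0]-.45)<.1)&(abs(C[...,1]+.3)<.1)&(C[...,2]>.01)&(C[...,2]<.026)&(h[...,1]<60)&(h[...,2]>150)
    P=C[b];print("cover",cv2.minAreaRect((P[:,:2]*1000).astype(np.float32)))
E
```

```text
tops [   0    0   30   88 1166] 0.0489 ((378.629150390625, 117.53894805908203), (70.25885772705078, 14.657682418823242), 89.17431640625)
tops [162 146  34  83 671] 0.0519 ((511.5718994140625, -12.048961639404297), (6.798848628997803, 84.03401184082031), 12.629692077636719)
tops [ 69 168  42  80 755] 0.0514 ((419.8886413574219, -32.68974304199219), (7.661468505859375, 83.46556091308594), 12.9168119430542)
((457.16326904296875, 13.747550964355469), (105.56591033935547, 177.89151000976562), 12.791906356811523) [[385.99683  88.79901]
 [425.3839  -84.67734]
 [528.3297  -61.30391]
 [488.94263 112.17244]] 0.01200000000000001 0.010976373009843221
scene blank 175 [0.543 0.198 0.008] [0.566 0.313 0.021] [0.552 0.253 0.015]
knob 111 [ 0.461 -0.291  0.046]
cover ((465.698486328125, -289.08245849609375), (91.96564483642578, 80.60721588134766), 26.754629135131836)
side blank 212 [0.53  0.195 0.008] [0.565 0.447 0.025] [0.548 0.32  0.017]
knob 145 [ 0.465 -0.295  0.048]
cover ((466.3634033203125, -289.9703063964844), (86.56028747558594, 82.52408599853516), 27.54910659790039)
```

View pics/jig0.png

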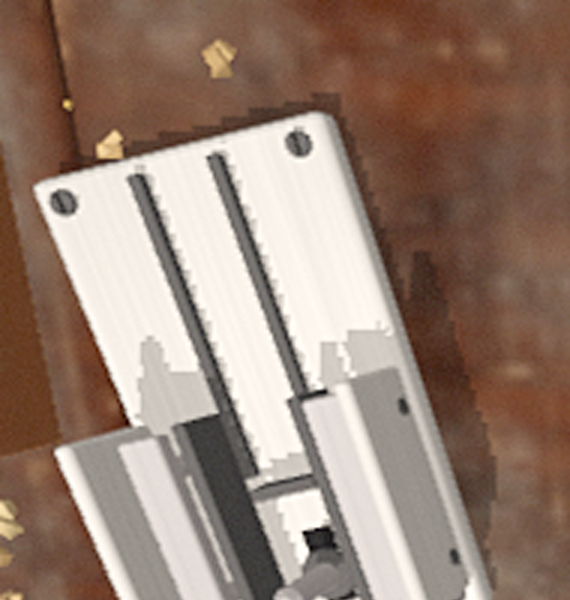

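Jig: yaw 102.8°, origin about (0.463,-0.011). The cheek midpoint lands at jig x -12, y -0.3, which agrees. Next I'll hover over the blank.

```bash
python3 -m creep '[{"dy":-40,"dx":0},{"dy":-80,"dx":20},{"dy":-100,"dx":60},{"dy":-100,"dx":100},{"dy":-100,"dx":140},{"dy":-100,"dx":180},{"dy":-100,"dx":220},{"dy":-100,"dx":235}]'; python3 -m creep '[{"dx":0},{"dx":0},{"dx":0}]'
python3 - <<'E'
from h import *
im,d,T=shot("wrist","w1");C=cloud("wrist",d,T);h=cv2.cvtColor(im,cv2.COLOR_BGR2HSV)
a=((abs(C[...,0]-.55)<.06)&(C[...,1]>.15)&(C[...,1]<.4)&(C[...,2]>.008)&(C[...,2]<.03)).astype(np.uint8)
n,l,s,c=cv2.connectedComponentsWithStats(a)
for i in range(1,n):
    if s[i,4]>150:
        v,u=np.nonzero(l==i);P=plane("wrist",T,np.stack([u,v],1),.018);r=cv2.minAreaRect((P[:,:2]*1000).astype(np.float32));print(s[i],r,cv2.boxPoints(r).round(1).tolist(),np.median(C[l==i][:,2]))
E
```

```text
schema error: expected keys dx, dy, dz, wx, wy, wz, fingers
schema error: expected keys dx, dy, dz, wx, wy, wz, fingers
```

View pics/w1.png

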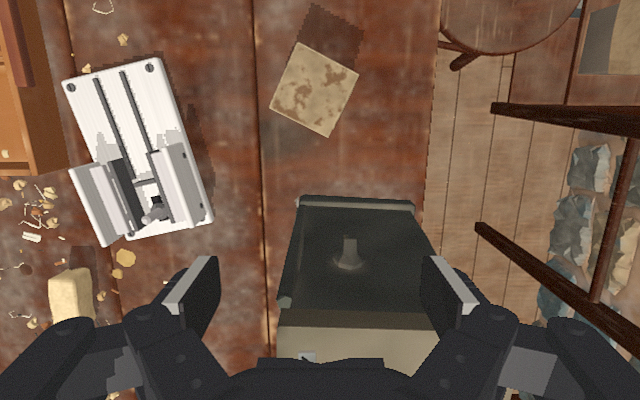

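```bash
python3 - <<'E'
from h import *
z=np.load("w1.npz");C=cloud("wrist",z["d"],z["T"])
for u,v in((320,210),(345,300),(290,230),(400,220),(320,350),(190,290),(300,60)):print(u,v,C[v,u].round(3),z["d"][v,u])
E
```

```text
320 210 [ 0.649 -0.037  0.041] 0.34841558
345 300 [ 0.664 -0.038  0.203] 0.19294135
290 230 [ 0.614 -0.076 -0.001] 0.39970124
400 220 [ 0.728 -0.041  0.06 ] 0.33159307
320 350 [ 0.649 -0.047  0.233] 0.16687682
190 290 [0.606 0.011 0.273] 0.112411164
300 60 [0.632 0.104 0.058] 0.29297307
```

The creaser starts at y < -0.037, so moving towards +y/-x is clear.

```bash
python3 -m creep '[{"dx":30,"dy":-20,"dz":0,"wx":0,"wy":0,"wz":0,"fingers":85},{"dx":65,"dy":-40,"dz":0,"wx":0,"wy":0,"wz":0,"fingers":85},{"dx":100,"dy":-60,"dz":0,"wx":0,"wy":0,"wz":0,"fingers":85},{"dx":135,"dy":-80,"dz":0,"wx":0,"wy":0,"wz":0,"fingers":85},{"dx":170,"dy":-100,"dz":0,"wx":0,"wy":0,"wz":0,"fingers":85},{"dx":200,"dy":-100,"dz":0,"wx":0,"wy":0,"wz":0,"fingers":85},{"dx":220,"dy":-100,"dz":0,"wx":0,"wy":0,"wz":0,"fingers":85},{"dx":220,"dy":-100,"dz":0,"wx":0,"wy":0,"wz":0,"fingers":85}]'; python3 - <<'E'
from h import *
im,d,T=shot("wrist","w2");C=cloud("wrist",d,T);h=cv2.cvtColor(im,cv2.COLOR_BGR2HSV);print(get_obs()["tool_pos"])
a=((abs(C[...,0]-.55)<.06)&(C[...,1]>.12)&(C[...,1]<.4)&(C[...,2]>.008)&(C[...,2]<.03)).astype(np.uint8)
n,l,s,c=cv2.connectedComponentsWithStats(a)
for i in range(1,n):
    if s[i,4]>150:
        v,u=np.nonzero(l==i);P=plane("wrist",T,np.stack([u,v],1),.018);r=cv2.minAreaRect((P[:,:2]*1000).astype(np.float32));print(s[i],r,cv2.boxPoints(r).round(1).tolist(),np.median(C[l==i][:,2]))
E
```

```text
t: 0.87
tool_pos: [0.5496, 0.2237, 0.2314]
orientation: [-2.218, -2.224, -0.002]
force: [-0.3, -1.9, -0.6]
gripper_width: 0.0849
[0.54967122 0.22182729 0.23122434]
[308   0  22  52 920] ((548.3469848632812, 362.63140869140625), (17.678537368774414, 44.78471755981445), 4.26869010925293) [[537.9000244140625, 384.29998779296875], [541.2000122070312, 339.6000061035156], [558.7999877929688, 341.0], [555.5, 385.6000061035156]] 0.015489727879239829
[ 319   85   20  107 1793] ((557.6400756835938, 254.88339233398438), (109.32218170166016, 17.791393280029297), 88.19971466064453) [[547.0, 200.5], [564.7999877929688, 200.0], [568.2000122070312, 309.20001220703125], [550.5, 309.79998779296875]] 0.016843461140748806
```

View pics/w2.png

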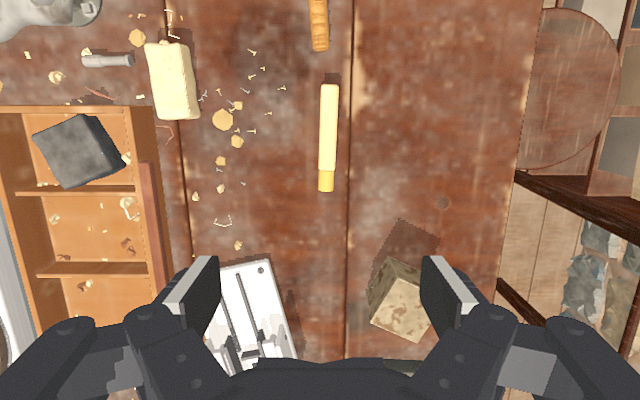

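The blank is at pixel (328,137), ferrule down at (326,181): centre (557.6,254.9) mm, axis 88.2°. Grasp it 8 mm towards the butt from its centre, with the tips 8 mm above the bench so they clear the guides later.

```bash
python3 -m creep '[{"dx":20,"dy":4,"dz":15,"wx":0,"wy":0,"wz":0.031,"fingers":60},{"dx":43,"dy":8,"dz":45,"wx":0,"wy":0,"wz":0.031,"fingers":60},{"dx":43,"dy":8,"dz":85,"wx":0,"wy":0,"wz":0.031,"fingers":60},{"dx":43,"dy":8,"dz":125,"wx":0,"wy":0,"wz":0.031,"fingers":60},{"dx":43,"dy":8,"dz":160,"wx":0,"wy":0,"wz":0.031,"fingers":60},{"dx":43,"dy":8,"dz":190,"wx":0,"wy":0,"wz":0.031,"fingers":60},{"dx":43,"dy":8,"dz":210,"wx":0,"wy":0,"wz":0.031,"fingers":60},{"dx":43,"dy":8,"dz":222,"wx":0,"wy":0,"wz":0.031,"fingers":60}]' 40; python3 -m creep '[{"dx":0,"dy":0,"dz":0,"wx":0,"wy":0,"wz":0,"fingers":50},{"dx":0,"dy":0,"dz":0,"wx":0,"wy":0,"wz":0,"fingers":30},{"dx":0,"dy":0,"dz":0,"wx":0,"wy":0,"wz":0,"fingers":10},{"dx":0,"dy":0,"dz":0,"wx":0,"wy":0,"wz":0,"fingers":10},{"dx":0,"dy":0,"dz":0,"wx":0,"wy":0,"wz":0,"fingers":10},{"dx":0,"dy":0,"dz":0,"wx":0,"wy":0,"wz":0,"fingers":10},{"dx":0,"dy":0,"dz":0,"wx":0,"wy":0,"wz":0,"fingers":10},{"dx":0,"dy":0,"dz":0,"wx":0,"wy":0,"wz":0,"fingers":10}]' 40
```

```text
t: 1.58
tool_pos: [0.5567, 0.2613, 0.0065]
orientation: [-2.256, -2.185, 0.006]
force: [-0.2, -0.6, -0.5]
gripper_width: 0.0599
t: 2.25
tool_pos: [0.5592, 0.2633, 0.0111]
orientation: [2.255, 2.186, 0.004]
force: [0.0, -2.3, 8.6]
gripper_width: 0.0168
```

```bash
python3 -m creep '[{"dx":0,"dy":0,"dz":-20,"wx":0,"wy":0,"wz":0,"fingers":10},{"dx":0,"dy":0,"dz":-50,"wx":0,"wy":0,"wz":0,"fingers":10},{"dx":0,"dy":0,"dz":-85,"wx":0,"wy":0,"wz":0,"fingers":10},{"dx":0,"dy":0,"dz":-110,"wx":0,"wy":0,"wz":0,"fingers":10},{"dx":0,"dy":0,"dz":-110,"wx":0,"wy":0,"wz":0,"fingers":10},{"dx":0,"dy":0,"dz":-110,"wx":0,"wy":0,"wz":0,"fingers":10}]'; python3 - <<'E'
from h import *
im,d,T=shot("wrist","w3");o=get_obs();print(o["tool_pos"],o["gripper_width"],o["orientation"])
C=cloud("wrist",d,T)
for r in range(100,260,12):print(r,C[r,320].round(3))
E
```

```text
t: 2.75
tool_pos: [0.5593, 0.2636, 0.1219]
orientation: [2.254, 2.186, 0.007]
force: [-0.1, -0.1, -0.9]
gripper_width: 0.0166
[0.55833438 0.2632131  0.12040378] 0.016780140278276456 [2.25496578 2.18635109 0.00297389]
100 [ 0.562  0.335 -0.001]
112 [ 0.562  0.326 -0.001]
124 [ 0.561  0.317 -0.001]
136 [0.561 0.308 0.   ]
148 [0.561 0.299 0.   ]
160 [0.56  0.311 0.124]
172 [0.56  0.306 0.128]
184 [0.56  0.301 0.128]
196 [0.56  0.296 0.128]
208 [0.56  0.291 0.128]
220 [0.56  0.286 0.129]
232 [0.559 0.28  0.128]
244 [0.559 0.274 0.127]
256 [0.559 0.269 0.128]
```

View pics/w3.png

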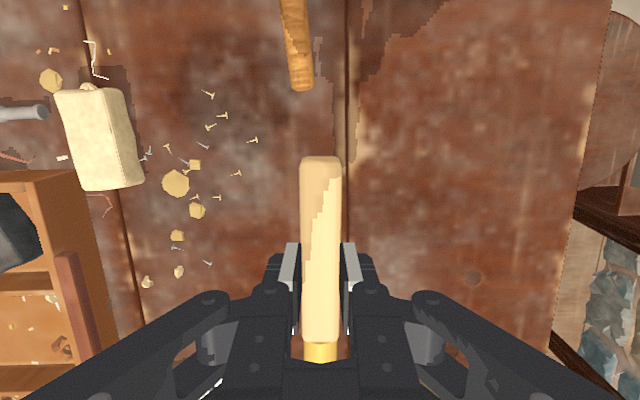

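Held well: the butt extends 48 mm ahead of the TCP, so the TCP is about 7.5 mm from the blank's centre. Next I'll carry it over the channel and refine the jig pose from close by.

```bash
python3 -m creep '[{"dx":-28,"dy":-14,"dz":0,"wx":0,"wy":0,"wz":-0.035,"fingers":10},{"dx":-58,"dy":-28,"dz":0,"wx":0,"wy":0,"wz":-0.07,"fingers":10},{"dx":-90,"dy":-44,"dz":0,"wx":0,"wy":0,"wz":-0.11,"fingers":10},{"dx":-122,"dy":-60,"dz":0,"wx":0,"wy":0,"wz":-0.15,"fingers":10},{"dx":-154,"dy":-75,"dz":0,"wx":0,"wy":0,"wz":-0.19,"fingers":10},{"dx":-186,"dy":-90,"dz":0,"wx":0,"wy":0,"wz":-0.23,"fingers":10},{"dx":-204,"dy":-99,"dz":0,"wx":0,"wy":0,"wz":-0.255,"fingers":10},{"dx":-213,"dy":-104,"dz":0,"wx":0,"wy":0,"wz":-0.255,"fingers":10}]' >/dev/null; python3 -m creep '[{"dx":0,"dy":0,"dz":0,"wx":0,"wy":0,"wz":0,"fingers":10},{"dx":0,"dy":0,"dz":0,"wx":0,"wy":0,"wz":0,"fingers":10},{"dx":0,"dy":0,"dz":0,"wx":0,"wy":0,"wz":0,"fingers":10}]'; python3 - <<'E'
from h import *
im,d,T=shot("wrist","w4");o=get_obs();t=o["tool_pos"];X=R.from_rotvec(o["orientation"]).as_matrix();print(t,np.degrees(np.arctan2(X[1,0],X[0,0])))
C=cloud("wrist",d,T);h=cv2.cvtColor(im,cv2.COLOR_BGR2HSV)
ang=np.radians(102.8);O=np.array([.4627,-.0106]);ax=np.array([np.cos(ang),np.sin(ang)]);ay=np.array([-ax[1],ax[0]])
w=(h[...,1]<70)&(h[...,2]>140)&(abs(C[...,2]-.011)<.006)
v,u=np.nonzero(w);P=plane("wrist",T,np.stack([u,v],1),.012)[:,:2]
jx,jy=(P-O)@ax,(P-O)@ay
for a in(.06,.07,.08,.09,.1):
    k=abs(jx-a)<.003
    if k.any(): print("row",a,k.sum(),(np.percentile(jy[k],[.5,99.5])*1000).round(1))
k=abs(jy)<.05;print("x end",(np.percentile(jx[k],[99.5,100])*1000).round(1))
# dark guides
g=(h[...,2]<110)&(abs(C[...,2]-.0165)<.007);v,u=np.nonzero(g);P=plane("wrist",T,np.stack([u,v],1),.017)[:,:2];jx,jy=(P-O)@ax,(P-O)@ay
for a in(.07,.08,.09,.1):
    for s in(-1,1):
        k=(abs(jx-a)<.004)&(abs(jy-s*.014)<.007)
        if k.any():print("guide",a,s,k.sum(),(np.percentile(jy[k],[2,50,98])*1000).round(1))
E
```

```text
t: 3.72
tool_pos: [0.4482, 0.0541, 0.1191]
orientation: [1.959, 2.455, 0.001]
force: [-0.3, 0.1, -1.0]
gripper_width: 0.0164
[0.44822488 0.0542106  0.11915617] 102.8512352803682
row 0.06 622 [-50.   51.4]
row 0.07 724 [-50.2  51.6]
row 0.08 729 [-50.3  51.1]
row 0.09 736 [-50.   51.3]
row 0.1 962 [-49.9  51.4]
x end [115.1 115.2]
guide 0.07 1 11 [16.3 16.4 16.5]
guide 0.08 1 3 [16.2 16.3 16.3]
guide 0.09 1 2 [16. 16. 16.]
guide 0.1 -1 18 [-15.2 -14.4 -11.5]
guide 0.1 1 18 [12.9 14.8 16.6]
```

View pics/w4.png

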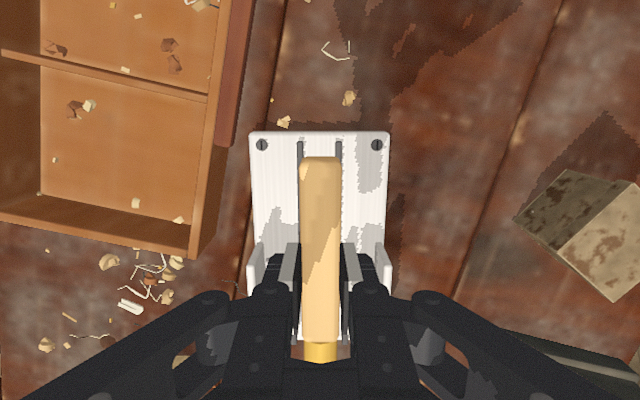

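The jig pose is confirmed; the channel is 0.7 mm further to +y. Lowering.

```bash
python3 -m creep '[{"dx":0,"dy":-1,"dz":25,"wx":0,"wy":0,"wz":0,"fingers":10},{"dx":0,"dy":-1,"dz":50,"wx":0,"wy":0,"wz":0,"fingers":10},{"dx":0,"dy":-1,"dz":70,"wx":0,"wy":0,"wz":0,"fingers":10},{"dx":0,"dy":-1,"dz":82,"wx":0,"wy":0,"wz":0,"fingers":10},{"dx":0,"dy":-1,"dz":90,"wx":0,"wy":0,"wz":0,"fingers":10},{"dx":0,"dy":-1,"dz":94,"wx":0,"wy":0,"wz":0,"fingers":10},{"dx":0,"dy":-1,"dz":94,"wx":0,"wy":0,"wz":0,"fingers":10}]';python3 -m creep '[{"dx":0,"dy":0,"dz":1,"wx":0,"wy":0,"wz":0,"fingers":10},{"dx":0,"dy":0,"dz":2,"wx":0,"wy":0,"wz":0,"fingers":10},{"dx":0,"dy":0,"dz":3,"wx":0,"wy":0,"wz":0,"fingers":10},{"dx":0,"dy":0,"dz":3,"wx":0,"wy":0,"wz":0,"fingers":10}]'
```

```text
t: 4.35
tool_pos: [0.4465, 0.0536, 0.0247]
orientation: [-1.958, -2.456, 0.001]
force: [-0.7, -0.1, -1.1]
gripper_width: 0.0165
t: 4.68
tool_pos: [0.4471, 0.0532, 0.0231]
orientation: [1.959, 2.455, 0.002]
force: [-1.1, 1.4, 6.2]
gripper_width: 0.0165
```

Contact at TCP z 0.023 (pick-up was 0.011 above the bench, plus the 12 mm floor), so the blank is on the channel floor. Release and lift.

```bash
python3 -m creep '[{"dx":0,"dy":0,"dz":0,"wx":0,"wy":0,"wz":0,"fingers":24},{"dx":0,"dy":0,"dz":0,"wx":0,"wy":0,"wz":0,"fingers":36},{"dx":0,"dy":0,"dz":0,"wx":0,"wy":0,"wz":0,"fingers":44},{"dx":0,"dy":0,"dz":0,"wx":0,"wy":0,"wz":0,"fingers":44},{"dx":0,"dy":0,"dz":-30,"wx":0,"wy":0,"wz":0,"fingers":44},{"dx":0,"dy":0,"dz":-65,"wx":0,"wy":0,"wz":0,"fingers":44},{"dx":0,"dy":0,"dz":-105,"wx":0,"wy":0,"wz":0,"fingers":60},{"dx":0,"dy":0,"dz":-145,"wx":0,"wy":0,"wz":0,"fingers":60}]' >/dev/null; python3 -m creep '[{"dx":-30,"dy":0,"dz":-30,"wx":0,"wy":0,"wz":0,"fingers":60},{"dx":-60,"dy":0,"dz":-60,"wx":0,"wy":0,"wz":0,"fingers":60},{"dx":-85,"dy":0,"dz":-70,"wx":0,"wy":0,"wz":0,"fingers":60},{"dx":-100,"dy":0,"dz":-70,"wx":0,"wy":0,"wz":0,"fingers":60},{"dx":-100,"dy":0,"dz":-70,"wx":0,"wy":0,"wz":0,"fingers":60},{"dx":-100,"dy":0,"dz":-70,"wx":0,"wy":0,"wz":0,"fingers":60}]'; python3 - <<'E'
from h import *
im,d,T=shot("wrist","w5");C=cloud("wrist",d,T);h=cv2.cvtColor(im,cv2.COLOR_BGR2HSV)
ang=np.radians(102.8);O=np.array([.4621,-.0107]);ax=np.array([np.cos(ang),np.sin(ang)]);ay=np.array([-ax[1],ax[0]])
w=(h[...,0]<32)&(h[...,0]>8)&(h[...,1]>70)&(h[...,2]>110)&(C[...,2]>.022)&(C[...,2]<.036)
v,u=np.nonzero(w);P=plane("wrist",T,np.stack([u,v],1),.03)[:,:2];J=np.stack([(P-O)@ax,(P-O)@ay],1)*1000
J=J[(abs(J[:,1])<20)&(J[:,0]<125)&(J[:,0]>-15)]
r=cv2.minAreaRect(J.astype(np.float32));print(len(J),r,J.min(0),J.max(0),np.median(C[v,u,2]))
# pin: top z ~.048
k=(abs(C[...,2]-.046)<.008);P=C[k];J=np.stack([(P[:,:2]-O)@ax,(P[:,:2]-O)@ay],1)*1000
q=(abs(J[:,1])<12)&(J[:,0]<0)&(J[:,0]>-60);print("pin",q.sum(),np.percentile(J[q],[2,50,98],axis=0).round(1) if q.any() else '')
E
```

```text
t: 5.85
tool_pos: [0.4685, -0.0449, 0.2373]
orientation: [-1.961, -2.454, -0.0]
force: [-0.5, 0.3, -0.9]
gripper_width: 0.06
2056 ((56.58982467651367, 0.6666660308837891), (16.94054412841797, 108.84588623046875), 89.55011749267578) [ 2.19502781 -8.08443027] [110.96651984   9.11384219] 0.029982422411787918
pin 81 [[-41.2  -4.6]
 [-36.6  -0.5]
 [-33.    3.9]]
```

View pics/w5.png

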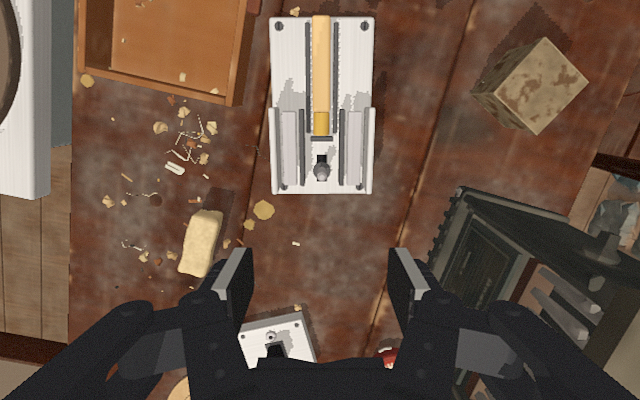

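The blank is seated: jig x 2 to 111 mm, y 0.7, angle within 0.5°, top at z 30 mm. The pin shows at pixel (322,165), jig x about -37. Next is the cover, at pixel (277,345).

```bash
python3 -m creep '[{"dx":-30,"dy":-8,"dz":0,"wx":0,"wy":0,"wz":-0.03,"fingers":60},{"dx":-68,"dy":-17,"dz":0,"wx":0,"wy":0,"wz":-0.07,"fingers":60},{"dx":-106,"dy":-26,"dz":0,"wx":0,"wy":0,"wz":-0.11,"fingers":60},{"dx":-144,"dy":-36,"dz":0,"wx":0,"wy":0,"wz":-0.15,"fingers":60},{"dx":-182,"dy":-45,"dz":0,"wx":0,"wy":0,"wz":-0.19,"fingers":60},{"dx":-220,"dy":-54,"dz":0,"wx":0,"wy":0,"wz":-0.23,"fingers":60},{"dx":-255,"dy":-63,"dz":0,"wx":0,"wy":0,"wz":-0.25,"fingers":60},{"dx":-280,"dy":-69,"dz":0,"wx":0,"wy":0,"wz":-0.25,"fingers":60}]' >/dev/null; python3 -m creep '[{"dx":0,"dy":0,"dz":0,"wx":0,"wy":0,"wz":0,"fingers":60},{"dx":0,"dy":0,"dz":0,"wx":0,"wy":0,"wz":0,"fingers":60},{"dx":0,"dy":0,"dz":0,"wx":0,"wy":0,"wz":0,"fingers":60}]'; python3 - <<'E'
from h import *
im,d,T=shot("wrist","w6");C=cloud("wrist",d,T);h=cv2.cvtColor(im,cv2.COLOR_BGR2HSV)
near=(abs(C[...,0]-.465)<.09)&(abs(C[...,1]+.29)<.09)
w=near&(C[...,2]>.012)&(C[...,2]<.026);v,u=np.nonzero(w);P=plane("wrist",T,np.stack([u,v],1),.018)*1000
print(len(P),"plate",cv2.minAreaRect(P[:,:2].astype(np.float32)),np.median(C[w][:,2]))
k=near&(C[...,2]>.044)&(C[...,2]<.058);v,u=np.nonzero(k);P=plane("wrist",T,np.stack([u,v],1),.05)*1000
print(len(P),"knob",cv2.minAreaRect(P[:,:2].astype(np.float32)),np.median(C[k][:,2]))
o=get_obs();X=R.from_rotvec(o["orientation"]).as_matrix();print(o["tool_pos"],np.degrees(np.arctan2(X[1,0],X[0,0])))
E
```

```text
t: 6.82
tool_pos: [0.4634, -0.3313, 0.2366]
orientation: [-1.636, -2.68, -0.001]
force: [-0.3, -0.1, -1.0]
gripper_width: 0.06
5589 plate ((467.27899169921875, -289.87933349609375), (84.18673706054688, 78.76698303222656), 27.16843605041504) 0.01741139639834771
524 knob ((466.6571960449219, -289.806640625), (17.401277542114258, 26.728256225585938), 27.836669921875) 0.04883626319133155
[ 0.4635171  -0.33100333  0.23679966] 117.21582079079138
```

View pics/w6.png

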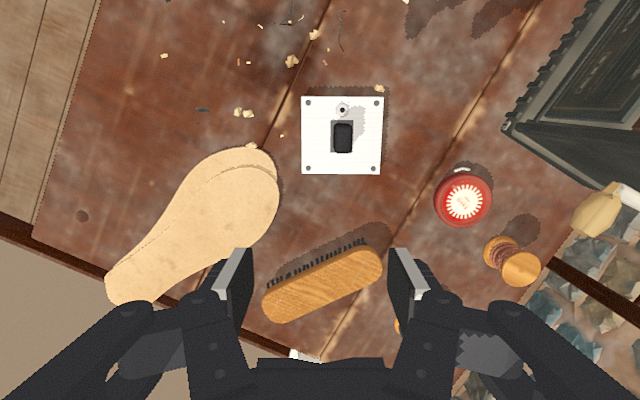

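The cover centre is (467,-290) mm at yaw about 117.4°, bushing at pixel (342,110) on tool +x; the tool is already aligned at 117.2°. I'll take the knob.

```bash
python3 -m creep '[{"dx":18,"dy":11,"dz":20,"wx":0,"wy":0,"wz":0,"fingers":60},{"dx":35,"dy":22,"dz":50,"wx":0,"wy":0,"wz":0,"fingers":60},{"dx":35,"dy":22,"dz":88,"wx":0,"wy":0,"wz":0,"fingers":60},{"dx":35,"dy":22,"dz":125,"wx":0,"wy":0,"wz":0,"fingers":60},{"dx":35,"dy":22,"dz":160,"wx":0,"wy":0,"wz":0,"fingers":60},{"dx":35,"dy":22,"dz":190,"wx":0,"wy":0,"wz":0,"fingers":60},{"dx":35,"dy":22,"dz":206,"wx":0,"wy":0,"wz":0,"fingers":60},{"dx":35,"dy":22,"dz":212,"wx":0,"wy":0,"wz":0,"fingers":60}]' 80; python3 -m creep '[{"dx":0,"dy":0,"dz":0,"wx":0,"wy":0,"wz":0,"fingers":45},{"dx":0,"dy":0,"dz":0,"wx":0,"wy":0,"wz":0,"fingers":30},{"dx":0,"dy":0,"dz":0,"wx":0,"wy":0,"wz":0,"fingers":8},{"dx":0,"dy":0,"dz":0,"wx":0,"wy":0,"wz":0,"fingers":8},{"dx":0,"dy":0,"dz":0,"wx":0,"wy":0,"wz":0,"fingers":8},{"dx":0,"dy":0,"dz":0,"wx":0,"wy":0,"wz":0,"fingers":8},{"dx":0,"dy":0,"dz":0,"wx":0,"wy":0,"wz":0,"fingers":8},{"dx":0,"dy":0,"dz":0,"wx":0,"wy":0,"wz":0,"fingers":8}]' 80
```

```text
t: 7.53
tool_pos: [0.466, -0.289, 0.0228]
orientation: [-1.633, -2.679, -0.001]
force: [-0.8, -0.3, -0.2]
gripper_width: 0.0597
t: 8.2
tool_pos: [0.4681, -0.2918, 0.027]
orientation: [1.637, 2.679, 0.0]
force: [1.7, 2.8, 7.3]
gripper_width: 0.0162
```

```bash
python3 -m creep '[{"dx":0,"dy":0,"dz":-15,"wx":0,"wy":0,"wz":0,"fingers":8},{"dx":0,"dy":0,"dz":-40,"wx":0,"wy":0,"wz":0,"fingers":8},{"dx":0,"dy":0,"dz":-70,"wx":0,"wy":0,"wz":0,"fingers":8},{"dx":0,"dy":0,"dz":-95,"wx":0,"wy":0,"wz":0,"fingers":8},{"dx":0,"dy":0,"dz":-100,"wx":0,"wy":0,"wz":0,"fingers":8},{"dx":0,"dy":0,"dz":-100,"wx":0,"wy":0,"wz":0,"fingers":8},{"dx":0,"dy":0,"dz":-100,"wx":0,"wy":0,"wz":0,"fingers":8},{"dx":0,"dy":0,"dz":-100,"wx":0,"wy":0,"wz":0,"fingers":8}]'; cat > cov.py <<'E'
from h import *
import sys
im,d,T=shot("wrist",sys.argv[1]);o=get_obs();t=o["tool_pos"];X=R.from_rotvec(o["orientation"]).as_matrix()
C=cloud("wrist",d,T);L=(C-t)@X*1000  # tool frame
h=cv2.cvtColor(im,cv2.COLOR_BGR2HSV)
k=(h[...,2]>110)&(h[...,1]<60)&(abs(L[...,2]-8)<8)&(abs(L[...,1])<60)&(L[...,0]<60)&(L[...,0]>18)
P=L[k];print("n",k.sum(),"plate z at near/far x",[np.median(P[abs(P[:,0]-a)<3,2]).round(1) for a in(25,30,38)],"at y-/+",[np.median(P[abs(P[:,1]-a)<4,2]).round(1) for a in(-36,36)])
for a in(-30,-15,15,30):
    q=abs(P[:,1]-a)<2;print("front edge at y",a,np.percentile(P[q,0],[99]).round(1))
for a in(25,30,34):
    q=abs(P[:,0]-a)<2;print("side edges at x",a,np.percentile(P[q,1],[1,99]).round(1))
ang=np.radians(102.8);O=np.array([.4621,-.0107]);ax=np.array([np.cos(ang),np.sin(ang)]);ay=np.array([-ax[1],ax[0]])
print("TCP",t,"jig xy",((t[:2]-O)@ax*1000).round(1),((t[:2]-O)@ay*1000).round(1),"yaw",np.degrees(np.arctan2(X[1,0],X[0,0])).round(2),"w",o["gripper_width"].round(4),"F",o["force"].round(1),"t",o["t"])
E
python3 cov.py w7
```

```text
t: 8.87
tool_pos: [0.4665, -0.2911, 0.1243]
orientation: [-1.637, -2.68, -0.0]
force: [-0.0, 0.4, -4.0]
gripper_width: 0.0164
n 9245 plate z at near/far x [np.float64(9.4), np.float64(9.4), np.float64(9.5)] at y-/+ [np.float64(9.4), np.float64(9.5)]
front edge at y -30 [42.2]
front edge at y -15 [42.2]
front edge at y 15 [42.]
front edge at y 30 [42.]
side edges at x 25 [-41.5  41.1]
side edges at x 30 [-41.4  40.9]
side edges at x 34 [-41.1  41. ]Traceback (most recent call last):
  File "cov.py", line 13, in <module>
    print("TCP",t,"jig xy",((t[:2]-O)@ax*1000).round(1),((t[:2]-O)@ay*1000).round(1),"yaw",np.degrees(np.arctan2(X[1,0],X[0,0])).round(2),"w",o["gripper_width"].round(4),"F",o["force"].round(1),"t",o["t"])
                                                                                                                                              ^^^^^^^^^^^^^^^^^^^^^^^^
AttributeError: 'float' object has no attribute 'round'
```

The cover is held level, its centre 2.1 mm ahead of the TCP and its underside 27.4 mm below it. I'll carry it over the cheeks.

```bash
sed -i 's/o\["gripper_width"\].round(4)/o["gripper_width"]/' cov.py; python3 -m creep '[{"dx":25,"dy":13,"dz":0,"wx":0,"wy":0,"wz":0.03,"fingers":8},{"dx":58,"dy":29,"dz":0,"wx":0,"wy":0,"wz":0.065,"fingers":8},{"dx":92,"dy":46,"dz":0,"wx":0,"wy":0,"wz":0.1,"fingers":8},{"dx":126,"dy":64,"dz":0,"wx":0,"wy":0,"wz":0.135,"fingers":8},{"dx":160,"dy":81,"dz":0,"wx":0,"wy":0,"wz":0.17,"fingers":8},{"dx":194,"dy":98,"dz":0,"wx":0,"wy":0,"wz":0.205,"fingers":8},{"dx":222,"dy":112,"dz":0,"wx":0,"wy":0,"wz":0.235,"fingers":8},{"dx":237,"dy":120,"dz":0,"wx":0,"wy":0,"wz":0.251,"fingers":8}]'; python3 -m creep '[{"dx":0,"dy":0,"dz":0,"wx":0,"wy":0,"wz":0,"fingers":8},{"dx":0,"dy":0,"dz":0,"wx":0,"wy":0,"wz":0,"fingers":8},{"dx":0,"dy":0,"dz":0,"wx":0,"wy":0,"wz":0,"fingers":8},{"dx":0,"dy":0,"dz":0,"wx":0,"wy":0,"wz":0,"fingers":8}]'; python3 cov.py w8; python3 - <<'E'
from h import *
z=np.load("w8.npz");C=cloud("wrist",z["d"],z["T"])
ang=np.radians(102.8);O=np.array([.4621,-.0107]);ax=np.array([np.cos(ang),np.sin(ang)]);ay=np.array([-ax[1],ax[0]])
k=(C[...,2]>.046)&(C[...,2]<.058);P=C[k];J=np.stack([(P[:,:2]-O)@ax,(P[:,:2]-O)@ay],1)*1000
q=(J[:,0]<45)&(abs(J[:,1])<60);print(q.sum(),J[q].min(0) if q.any() else '',J[q].max(0) if q.any() else '')
# base plate side edges
h=cv2.cvtColor(z["im"],cv2.COLOR_BGR2HSV);v,u=np.nonzero((h[...,1]<70)&(h[...,2]>140)&(abs(C[...,2]-.011)<.006))
P=plane("wrist",z["T"],np.stack([u,v],1),.012)[:,:2];jx,jy=(P-O)@ax*1000,(P-O)@ay*1000
for a in(45,60,80,100):
    s=abs(jx-a)<3
    if s.any():print("base",a,np.percentile(jy[s],[.5,99.5]).round(1))
print(np.percentile(jx[abs(jy)<50],99.7) if len(jx) else'')
E
```

```text
t: 9.58
tool_pos: [0.4643, -0.0229, 0.1242]
orientation: [-1.959, -2.452, 0.002]
force: [0.7, 0.2, -3.4]
gripper_width: 0.0164
t: 9.92
tool_pos: [0.4656, -0.0266, 0.1248]
orientation: [-1.961, -2.454, 0.001]
force: [0.3, -0.1, -3.3]
gripper_width: 0.0162
n 9101 plate z at near/far x [np.float64(9.8), np.float64(9.7), np.float64(9.9)] at y-/+ [np.float64(9.8), np.float64(9.9)]
front edge at y -30 [42.3]
front edge at y -15 [42.2]
front edge at y 15 [42.2]
front edge at y 30 [42.2]
side edges at x 25 [-41.3  40.9]
side edges at x 30 [-41.6  41. ]
side edges at x 34 [-41.2  40.9]
TCP [ 0.46569254 -0.02666686  0.12496824] jig xy -16.4 0.0 yaw 102.72 w 0.01672596760363979 F [-0.2  0.1 -3.4] t 9.9667
424 [ 17.16884154 -49.83674648] [30.05740704 50.03340381]
base 45 [-50.6  50.6]
base 60 [-50.5  50.6]
base 80 [-50.7  50.7]
base 100 [-50.5  50.8]
113.50228409989934
```

Centred in y; the cover is at jig x ≈ -14. Lower it onto the pin's top.

```bash
python3 -m creep '[{"dx":0,"dy":0,"dz":12,"wx":0,"wy":0,"wz":0,"fingers":8},{"dx":0,"dy":0,"dz":24,"wx":0,"wy":0,"wz":0,"fingers":8},{"dx":0,"dy":0,"dz":35,"wx":0,"wy":0,"wz":0,"fingers":8},{"dx":0,"dy":0,"dz":42,"wx":0,"wy":0,"wz":0,"fingers":8},{"dx":0,"dy":0,"dz":46,"wx":0,"wy":0,"wz":0,"fingers":8},{"dx":0,"dy":0,"dz":46,"wx":0,"wy":0,"wz":0,"fingers":8}]'; python3 -m creep '[{"dx":0,"dy":0,"dz":1,"wx":0,"wy":0,"wz":0,"fingers":8},{"dx":0,"dy":0,"dz":2,"wx":0,"wy":0,"wz":0,"fingers":8},{"dx":0,"dy":0,"dz":3,"wx":0,"wy":0,"wz":0,"fingers":8},{"dx":0,"dy":0,"dz":4,"wx":0,"wy":0,"wz":0,"fingers":8},{"dx":0,"dy":0,"dz":5,"wx":0,"wy":0,"wz":0,"fingers":8},{"dx":0,"dy":0,"dz":5,"wx":0,"wy":0,"wz":0,"fingers":8}]'
```

```text
t: 10.47
tool_pos: [0.4654, -0.0263, 0.0786]
orientation: [-1.961, -2.453, 0.001]
force: [-0.5, -0.3, -4.0]
gripper_width: 0.0165
t: 10.97
tool_pos: [0.4658, -0.0258, 0.0743]
orientation: [1.96, 2.455, 0.0]
force: [-0.4, -1.0, -3.6]
gripper_width: 0.0163
```

```bash
python3 -m creep '[{"dx":0,"dy":0,"dz":1,"wx":0,"wy":0,"wz":0,"fingers":8},{"dx":0,"dy":0,"dz":2,"wx":0,"wy":0,"wz":0,"fingers":8},{"dx":0,"dy":0,"dz":3,"wx":0,"wy":0,"wz":0,"fingers":8},{"dx":0,"dy":0,"dz":3,"wx":0,"wy":0,"wz":0,"fingers":8}]'
```

```text
t: 11.3
tool_pos: [0.4657, -0.0259, 0.0711]
orientation: [-1.96, -2.455, 0.0]
force: [-0.5, -0.2, -4.4]
gripper_width: 0.0163
```

```bash
python3 -m creep '[{"dx":0,"dy":0,"dz":1,"wx":0,"wy":0,"wz":0,"fingers":8},{"dx":0,"dy":0,"dz":2,"wx":0,"wy":0,"wz":0,"fingers":8},{"dx":0,"dy":0,"dz":3,"wx":0,"wy":0,"wz":0,"fingers":8},{"dx":0,"dy":0,"dz":4,"wx":0,"wy":0,"wz":0,"fingers":8},{"dx":0,"dy":0,"dz":4,"wx":0,"wy":0,"wz":0,"fingers":8}]'; python3 cov.py w9
```

```text
t: 11.72
tool_pos: [0.4657, -0.0259, 0.0671]
orientation: [-1.96, -2.455, 0.0]
force: [-0.8, -0.2, -2.8]
gripper_width: 0.0164
n 10445 plate z at near/far x [np.float64(9.8), np.float64(9.8), np.float64(9.9)] at y-/+ [np.float64(9.8), np.float64(9.8)]
front edge at y -30 [42.1]
front edge at y -15 [42.1]
front edge at y 15 [42.1]
front edge at y 30 [42.]
side edges at x 25 [-48.8  47.9]
side edges at x 30 [-48.7  48. ]
side edges at x 34 [-48.6  47.9]
TCP [ 0.46575922 -0.02589056  0.06719809] jig xy -15.6 -0.2 yaw 102.78 w 0.015953139275640647 F [-0.7  0.4 -3.6] t 11.7667
```

It dropped straight over the pin: the underside is well below the 48 mm riding height and there was no contact force. Press.

```bash
python3 -m creep '[{"dx":0,"dy":0,"dz":1,"wx":0,"wy":0,"wz":0,"fingers":8},{"dx":0,"dy":0,"dz":2,"wx":0,"wy":0,"wz":0,"fingers":8},{"dx":0,"dy":0,"dz":3,"wx":0,"wy":0,"wz":0,"fingers":8},{"dx":0,"dy":0,"dz":4,"wx":0,"wy":0,"wz":0,"fingers":8},{"dx":0,"dy":0,"dz":4,"wx":0,"wy":0,"wz":0,"fingers":8}]'; python3 -m creep '[{"dx":0,"dy":0,"dz":1,"wx":0,"wy":0,"wz":0,"fingers":8},{"dx":0,"dy":0,"dz":2,"wx":0,"wy":0,"wz":0,"fingers":8},{"dx":0,"dy":0,"dz":3,"wx":0,"wy":0,"wz":0,"fingers":8},{"dx":0,"dy":0,"dz":4,"wx":0,"wy":0,"wz":0,"fingers":8},{"dx":0,"dy":0,"dz":4,"wx":0,"wy":0,"wz":0,"fingers":8}]'
```

```text
t: 12.18
tool_pos: [0.4658, -0.0259, 0.0633]
orientation: [1.96, 2.455, 0.0]
force: [-1.7, 0.8, 6.0]
gripper_width: 0.0166
t: 12.6
tool_pos: [0.4659, -0.0259, 0.0618]
orientation: [1.96, 2.454, 0.001]
force: [-18.7, 1.8, 81.6]
gripper_width: 0.0161
```

It is hard against the fixed stops (z 0.0618, 82 N). Easing off to a moderate push.

```bash
python3 -m creep '[{"dx":0,"dy":0,"dz":-1,"wx":0,"wy":0,"wz":0,"fingers":8},{"dx":0,"dy":0,"dz":-1.8,"wx":0,"wy":0,"wz":0,"fingers":8},{"dx":0,"dy":0,"dz":-1.8,"wx":0,"wy":0,"wz":0,"fingers":8},{"dx":0,"dy":0,"dz":-1.8,"wx":0,"wy":0,"wz":0,"fingers":8}]'; python3 cov.py w10; python3 - <<'E'
from h import *
a=shot("scene","s10")[0];b=shot("side","d10")[0]
w=np.load("w10.npz")["im"]
cv2.imwrite("pics/f10.png",np.hstack([cv2.resize(w,(480,300)),cv2.resize(b[150:240,250:346],(320,300),interpolation=2)]))
E
```

```text
t: 12.93
tool_pos: [0.4659, -0.0258, 0.0619]
orientation: [1.96, 2.454, 0.001]
force: [-7.7, 1.6, 29.0]
gripper_width: 0.0164
n 10955 plate z at near/far x [np.float64(9.6), np.float64(9.6), np.float64(9.7)] at y-/+ [np.float64(9.8), np.float64(9.8)]
front edge at y -30 [42.1]
front edge at y -15 [42.1]
front edge at y 15 [42.]
front edge at y 30 [42.]
side edges at x 25 [-48.9  48.1]
side edges at x 30 [-48.9  47.9]
side edges at x 34 [-49.1  47.8]
TCP [ 0.46583376 -0.02585591  0.06195258] jig xy -15.6 -0.3 yaw 102.78 w 0.016495219776849267 F [-6.9  1.3 28.7] t 12.9833
```

View pics/f10.png

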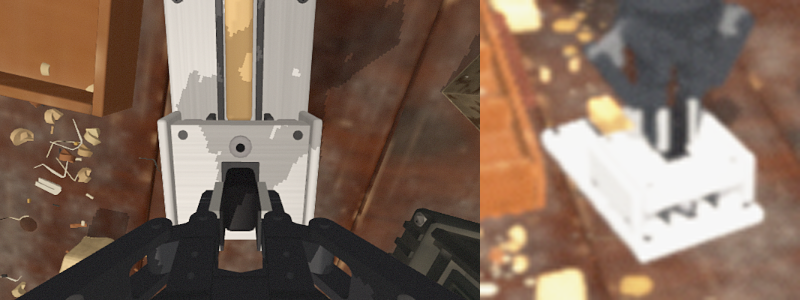

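The picture shows the cover level between the cheeks, plate edge at (240,125), bushing at (240,147) facing the blank. TCP height is the same at 29 N as at 82 N, so it rests on the fixed stops. Handing in.

```bash
python3 -c "
from workcell import *
print(job_done());o=get_obs();print(o['t'],o['tool_pos'],o['force'],o['gripper_width'])"
```

```text
the job is handed in; nothing more can be done
None
the job is handed in; nothing more can be done
```

The job is handed in, at about 13 s on the robot's clock. The blank is in the channel and let go, and the gripper still holds the cover pressed down on the fixed stops. No verdict was reported.

- **Blank:** after release it measured jig x 2 to 111 mm, so the ferrule was about 2 mm from the end stop. It was 0.7 mm off the centre line, within 0.5°, with its top at 30 mm, so lying flat. I did not measure it again after the cover went on; the last picture still shows it in the channel.
- **Cover over the pin:** I had seen the pin at about jig x -37 mm, so I aimed for it and the cover dropped on without needing to be slid. Before the springs it met no resistance, and it went well past the 48 mm height where it would have ridden on the pin. The knob ended at about jig x -13.5 mm, with y and yaw within about 0.5 mm and 0.1°, plate level, bushing towards the blank.
- **Pressed down:** TCP height was 61.8 mm under 82 N and 61.9 mm after I eased off to 29 N, so the cover is on the stops. From the grip offset, its underside works out at about 34.5 mm, against 35 mm expected.

**Disagreements in the checks:**
- The push briefly peaked at 82 N (limit 120 N) before I eased off, and a sideways force of about 7 N remains, probably the pin against its hole.
- One late view put the open end of the jig base at 113.5 mm instead of 115 mm, so jig x could be off by about 1.5 mm.
- The bystanders were not re-measured, but I saw no contact with them.
- A final reading of the state after hand-in was refused.

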